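# Fetch the ring clamp from behind the bench supplies

### The job

Clear the spirit lamp, the wire spool and the white jar one by one off the storage board and stand them in the low black tray, then fetch the wooden ring clamp from behind them and lay it centred and lengthwise on the leather pad; after that put the three back, each standing upright in the middle of its own coaster: lamp on green, spool on red, jar on blue. Set things down gently, tip nothing over, and leave the white cup where it is.

Things in the scene. Friction and masses are not known exactly. Their poses are not given: they have to be found in the camera images.
- lamp_center (a point): spirit lamp: clear glass belly (44 mm diameter, 0 to 46 mm above its underside, then a shoulder), with a white wick inside, under a steel cap (32 mm diameter, 58 to 92 mm above the underside) with a small green knob on top; 96 mm tall, 0.18 kg. The point is on its axis half-way up (48 mm above the underside); z is up. It starts upright on the green coaster.
- spool_center (a point): spool of copper wire standing on end: copper winding 42 mm in diameter between bright red ends 46 mm in diameter, the upper red end 20 mm thick; 92 mm tall, 0.35 kg. The point is on its axis half-way up (46 mm above the underside); z is up. It starts upright on the red coaster.
- jar_center (a point): closed white plastic jar, 44 mm in diameter, with a blue band and a blue lid (46 mm in diameter, 66 to 92 mm above the underside); 92 mm tall, 0.22 kg. The point is on its axis half-way up (46 mm above the underside); z is up. It starts upright on the blue coaster.
- clamp_center (a point): wooden ring clamp: pale beech bar 116 mm long, 28 wide, 24 high, brass band round its middle, brown leather ends, 0.09 kg. It lies flat on the dark storage board (12 mm thick), close behind the three tall things, which leave a gripper no room. Its near side is 1 to 12 mm from the coasters (tops 15 mm above the bench: keep fingertips above them). The point is its centre; x is its long axis, z up.
- coaster_lamp: green felt coaster, the lamp's home: disc 60 mm in diameter and 3 mm thick, fixed on the dark storage board (290 x 160 x 12 mm). The three coasters are in a row about 85 mm apart. Origin: centre of its underside (12 mm above the bench); the top face is 3 mm above the origin.
- coaster_spool: red felt coaster, the spool's home: same size and origin as the green one.
- coaster_jar: blue felt coaster, the jar's home: same size and origin as the green one.
- tray: the side area: fixed low black tray lined with grey, 270 mm long (its x axis) by 130 mm wide (y), rim 12 mm high and 5 mm thick, inner floor 5 mm above the bench. Origin: centre of its underside, on the bench. Holds the three tall things in a row.
- pad: fixed brown leather pad with two pale stitch lines along it, 160 mm long (its x axis) by 80 mm wide, 6 mm thick. Origin: centre of its underside, on the bench.
- cup: bystander: white ceramic cup, 70 mm in diameter and 55 mm tall, beyond the storage board. Origin: centre of its underside. Not to be disturbed.

How it is judged (in metres and radians):
On the way, in this order (a step that is already met when the one before it is completed fails the run):
1. lamp, spool and jar all stand released in the tray (x of lamp_center in the frame of tray between -0.115 and 0.115 m and y of lamp_center in the frame of tray between -0.045 and 0.045 m and z of lamp_center in the frame of tray below 0.06 m and angle between each of lamp_center, spool_center, jar_center's own z axis and vertical below 0.15 rad and linear speed of each of lamp, spool, jar below 0.03 m/s and contact force between the fingers and lamp below 0.1 N and x of spool_center in the frame of tray between -0.115 and 0.115 m and y of spool_center in the frame of tray between -0.045 and 0.045 m and z of each of spool_center, jar_center in the frame of tray below 0.058 m and contact force between the fingers and spool below 0.1 N and x of jar_center in the frame of tray between -0.115 and 0.115 m and y of jar_center in the frame of tray between -0.045 and 0.045 m and contact force between the fingers and jar below 0.1 N), for 0.2 s.
2. the ring clamp lies released on the leather pad, centred and lengthwise, while the three still stand in the tray (all of step 1 and horizontal distance between clamp_center and pad below 0.015 m and z of clamp_center in the frame of pad below 0.024 m and angle between the x axis of clamp_center and the x axis of pad, either way round below 0.2 rad and angle between clamp_center's own z axis and vertical below 0.15 rad and linear speed of clamp below 0.03 m/s and contact force between the fingers and clamp below 0.1 N), for 0.2 s.
At the end, for the whole second after the job is handed in: The ring clamp lies flat on the leather pad, its centre within 15 mm of the pad's centre and its long axis within 0.2 rad of the pad's; lamp, spool and jar stand upright (within 0.15 rad) on their own coasters, each within 12 mm of the coaster's centre; everything is released and at rest (horizontal distance between clamp_center and pad below 0.015 m and z of clamp_center in the frame of pad below 0.024 m and angle between the x axis of clamp_center and the x axis of pad, either way round below 0.2 rad and angle between each of clamp_center, lamp_center, spool_center, jar_center's own z axis and vertical below 0.15 rad and linear speed of each of clamp, lamp, spool, jar below 0.03 m/s and contact force between the fingers and clamp below 0.1 N and horizontal distance between lamp_center and coaster_lamp below 0.012 m and z of lamp_center in the frame of coaster_lamp below 0.058 m and contact force between the fingers and lamp below 0.1 N and horizontal distance between spool_center and coaster_spool below 0.012 m and z of spool_center in the frame of coaster_spool below 0.056 m and contact force between the fingers and spool below 0.1 N and horizontal distance between jar_center and coaster_jar below 0.012 m and z of jar_center in the frame of coaster_jar below 0.056 m and contact force between the fingers and jar below 0.1 N); the robot touches nothing.
It fails at once if the cup is pushed more than 30 mm (distance of cup from where it was at the start of the episode above 0.03 m).
It fails at once if the lamp, spool or jar is knocked over (tilted beyond 35 degrees) (angle between any of lamp_center, spool_center, jar_center's own z axis and vertical above 0.61 rad).
It fails at once if the lamp, spool or jar is dropped (falls free faster than 0.7 m/s, some 25 mm) ((linear speed of lamp above 0.7 m/s and contact force between the fingers and lamp below 0.1 N) or (linear speed of spool above 0.7 m/s and contact force between the fingers and spool below 0.1 N) or (linear speed of jar above 0.7 m/s and contact force between the fingers and jar below 0.1 N)).
It also fails if it takes over 136 s, if anything falls off the work surface, if the arm or the gripper's body presses on something with over 40 N, if the wrist force passes 120 N, or if a joint passes its speed limit or range.

### The arm

A 6-joint arm with a two-finger parallel gripper is mounted at the origin on the work surface. World frame = base frame: x ahead of the robot, y to its left, z up, the work surface at z = 0. Lengths are in mm, angles in rad, forces in N, time in s.
With the tool pointing down it reaches from about 350 to 775 mm from the base axis. Payload 7.3 kg.
Tool frame: the origin (TCP) lies on the centre line of the jaws, within the pads' length; the fingertips stand 17 mm ahead of it and the grasp point (between the pads) lies 2 mm behind it; z points along the fingers, y is the line along which they close (so a half turn about z gives the same grasp; the last joint's range is limited). The gripper opens to 92 mm and grips with 3 to 60 N. Pads are 19 mm wide; open, the fingers measure 130 mm over their backs; the gripper's body (75 mm by 190 mm) begins 47 mm behind the grasp point.
Start: joints at [1.126, 0.342, 1.524, -0, 1.275, -0.146], TCP at [154.531, 501.76, 243.741] pointing down, gripper open.
Joint ranges: [-2.53, 2.53], [-0.77, 2.02], [0.04, 2.7], [-1, 4.14], [0.28, 2.66], [-3.11, 3.11]. Speed limits (rad/s): [2.57, 2.57, 3.14, 3.14, 3.14, 3.14].

### API

Orientations are given as [roll, pitch, yaw] about the fixed x, y, z axes, in that order (R = Rz(yaw) Ry(pitch) Rx(roll)).
In Python, from plant import bot gives the robot as it stands. The module is installed in compiled form; this text tells all that it offers.
- The arm moves only by the shell command python3 -m pendant 'ROWS'. ROWS is JSON, a list of rows, each a list of 3 entries, a list of its own where there are three numbers: the shift along the world's x, y, z as a fraction of full scale, then the turn, a rotation vector about the world's x, y, z as a fraction of full scale, then the opening, from -1 (shut) to 1 (fully open), so that 0 is half open. In form: [[[tx, ty, tz], [rx, ry, rz], claw], ...]. A call has exactly 10 rows; each row shifts and turns the commanded pose from where the row before left it; what a row does not reach is not made up. Full scale, the value 1, is 30 mm for a shift and 0.12 rad for a turn. A row lasts 1/12 s, in which the tool goes at most 41.7 mm and 7.16 degrees, less where a joint would pass 70% of its speed; a pose out of reach is approached as far as the arm can. A call with a number of a shift or a turn outside -1 to 1 is refused whole. A call with a gripper value outside its range is refused whole. The fingers move at their own pace and stop on an object; the grip force is fixed at half the most. Time passes only in rows, so rows that do not move let the fingers close, or fill a call up. It gives the time, the measured TCP pose, the force, the opening and the grip force at its end, in the units of the state.
- bot.get_obs(): the state, without advancing time (a new reading comes with each control period).
- bot.capture(name): name is "side" or "top" or "wrist"; returns the picture (400x640x3 uint8, blue, green, red); there is no depth.
- bot.camera_params(name): a dict with "fovy" (degrees; the focal length in pixels is half the picture's height over the tangent of half this angle, whatever the lens; pixels are square), "cx", "cy" (the principal point, pixels), "camera_from_world" (4x4, takes a point from world to camera coordinates). Camera axes: x right, y down, z forward; pixel columns grow to the right and rows downward; lengths in mm; the calibration is good to about 2 mm. A picture is of the moment at which its call begins: read the wrist's pose just before it. camera_params takes no time and is no camera call; for the wrist camera it gives the pose at the moment of the call.
- bot.close_job(): hands the job in; it is judged then, once.
The state is a dict: "time": time; "joint_positions": joint angles; "dq": joint speeds; "tau": joint torques, N m; "tool_pos": TCP position; "tcp_rot": TCP orientation; "contact_force": force on the tool from outside, world axes, zero at the start; "moment": the same for the moment, N m; "grip_width": finger opening in mm; "finger_force": force on a finger pad.
Only numpy, scipy, OpenCV 4.12 (cv2) and the standard library are available. Lean on these libraries where they do the work, as an engineer would, in place of code of your own. Each camera call takes 0.05 s, during which the arm holds its last target. There are 200 camera calls.

## Working session

There is one attempt and no reset: what is moved stays moved. The work goes in short steps, Python scripts to look and compute and a shell command to move; the robot and the scene stay as the last step left them, time stands still between calls to the robot, and variables do not carry over. Pictures are saved under pics/ and viewed, at most 14 in all, crops included, and the job is handed in when it is done.

```bash
mkdir -p pics; cat > h.py <<'E'
import numpy as np, cv2
from plant import bot
def ray(p,uv):
    f=200/np.tan(np.radians(p['fovy'])/2); T=np.array(p['camera_from_world'])
    d=np.array([(uv[0]-p['cx'])/f,(uv[1]-p['cy'])/f,1.]); R=T[:3,:3]
    return -R.T@T[:3,3], R.T@d
def onz(p,uv,z):
    o,d=ray(p,uv); return o+d*(z-o[2])/d[2]
def proj(p,X):
    f=200/np.tan(np.radians(p['fovy'])/2); T=np.array(p['camera_from_world'])
    c=T[:3,:3]@np.array(X,float)+T[:3,3]; return np.array([p['cx']+f*c[0]/c[2],p['cy']+f*c[1]/c[2]])
E
python3 - <<'E'
from h import *
np.set_printoptions(precision=1,suppress=True)
print(bot.get_obs())
for n in ['top','side']:
    p=bot.camera_params(n); im=bot.capture(n); cv2.imwrite(f'pics/{n}0.png',im)
    print(n,p['fovy'],p['cx'],p['cy'],ray(p,(320,200)))
E
```

```text
{'time': 0.0, 'joint_positions': array([ 1.1,  0.3,  1.5,  0. ,  1.3, -0.1]), 'dq': array([-0.,  0., -0.,  0.,  0.,  0.]), 'tau': array([  0. , -43.1, -24.4,   0.1,   0.1,  -0. ]), 'tool_pos': array([154.3, 501.4, 243. ]), 'tcp_rot': array([-3.1, -0. ,  2.8]), 'contact_force': array([ 0.8, -0.4,  0.3]), 'moment': array([-0.,  0., -0.]), 'finger_force': 0.0, 'grip_width': 91.70669456568349}
top 42.87118936526468 316.5684202932052 206.06262771866034 (array([ 411.5,   18.1, 1343.7]), array([ 0.2, -0. , -1. ]))
side 55.44146952992825 317.93629168887037 200.46037729818923 (array([ 153.9, -526.9,  555.2]), array([ 0.5,  0.6, -0.6]))
```

View pics/top0.png

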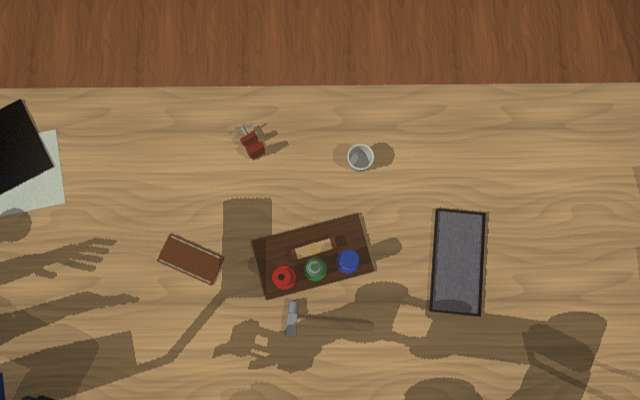

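View pics/side0.png

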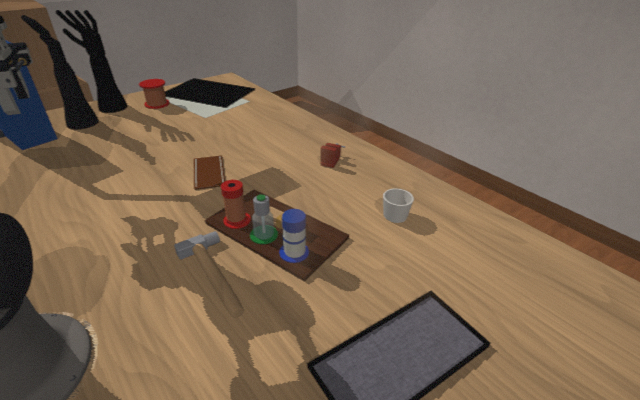

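The top view shows the spool at (284,278), the lamp at (316,268), the jar at (348,261), the clamp at about (314,249), the pad at (191,259) and the tray at (459,262). The side view agrees, with the cup at (397,205).

```bash
python3 - <<'E'
from h import *
im=cv2.imread('pics/top0.png'); 
c=im[205:305,245:385]; cv2.imwrite('pics/c1.png',cv2.resize(c,None,fx=5,fy=5,interpolation=cv2.INTER_CUBIC))
hsv=cv2.cvtColor(im,cv2.COLOR_BGR2HSV)
np.set_printoptions(precision=1,suppress=True); p=bot.camera_params('top')
def blobs(name,lo,hi,roi,z):
    x0,y0,x1,y1=roi; m=np.zeros(im.shape[:2],np.uint8); m[y0:y1,x0:x1]=cv2.inRange(hsv,lo,hi)[y0:y1,x0:x1]
    cs,_=cv2.findContours(m,0,2); k=max(cs,key=cv2.contourArea); r=cv2.minAreaRect(k); (u,v),rad=cv2.minEnclosingCircle(k)
    b=np.array([onz(p,q,z)[:2] for q in cv2.boxPoints(r)])
    e=[b[1]-b[0],b[2]-b[1]]; L=max(e,key=np.linalg.norm)
    print(name,cv2.contourArea(k),'rect',np.array(r[0]),'c',b.mean(0),'size',[np.linalg.norm(q) for q in e],'ang',np.arctan2(L[1],L[0]),'circ',u,v,rad,onz(p,(u,v),z)[:2])
blobs('spool',(0,190,110),(8,255,255),(255,255,305,300),107)
blobs('spoolall',(0,190,60),(8,255,255),(255,255,305,300),107)
blobs('lamp',(45,80,30),(85,255,255),(295,250,335,290),13+2)
blobs('jar',(105,150,50),(125,255,255),(330,240,370,285),107)
blobs('tray',(0,0,0),(179,255,60),(420,200,500,325),12)
blobs('pad',(0,120,60),(14,190,160),(150,225,230,290),6)
blobs('clampwood',(8,30,120),(28,140,255),(285,230,345,262),36)
blobs('board',(0,60,20),(15,200,75),(245,205,385,305),12)
for q in [(190,258),(459,240),(313,249),(280,240),(284,270),(348,262),(205,275)]: print(q,hsv[q[1],q[0]])
E
```

```text
spool 34.0 rect [283. 270.] c [457.9 100.5] size [np.float64(21.368998005647317), np.float64(32.47714437377296)] ang -2.0386054268116265 circ 282.0294189453125 271.79412841796875 7.074225425720215 [453.6 102.8]
spoolall 34.0 rect [283. 270.] c [457.9 100.5] size [np.float64(21.368998005647317), np.float64(32.47714437377296)] ang -2.0386054268116265 circ 282.0294189453125 271.79412841796875 7.074225425720215 [453.6 102.8]
lamp 382.0 rect [315. 269.] c [463.3  23.7] size [np.float64(57.190424115439306), np.float64(56.60428660817885)] ang -1.5793479593661166 circ 314.79998779296875 269.0 11.560386657714844 [463.2  24.3]
jar 192.5 rect [348.8 261.5] c [477.1 -58.5] size [np.float64(52.97508475797028), np.float64(42.14726289455313)] ang -0.16900349764918038 circ 347.5 261.0 11.412812232971191 [478.2 -55.4]
tray 5041.5 rect [457.9 261.9] c [ 480.6 -348.4] size [np.float64(270.0036322989469), np.float64(135.93901752262548)] ang -0.11463935118242471 circ 458.0 262.0 57.384765625 [ 478.2 -348.3]
pad 1374.5 rect [190.3 258.7] c [493.5 350.3] size [np.float64(77.38547271998195), np.float64(161.11655805780876)] ang -1.9968416908807571 circ 190.0 258.5 33.03417205810547 [493.6 350.8]
clampwood 155.0 rect [303.4 251.3] c [507.7  52.9] size [np.float64(41.032327008312635), np.float64(29.245739934402547)] ang -1.2874107922255953 circ 303.5 251.0 9.013978004455566 [508.5  52.8]
board 1787.0 rect [311.6 255.7] c [498.6  31.9] size [np.float64(293.1774811420984), np.float64(157.77839774933304)] ang -1.3202224071306254 circ 312.28106689453125 256.4134216308594 62.22054672241211 [496.   30.6]
(190, 258) [ 12 139 103]
(459, 240) [160   8  91]
(313, 249) [ 19 143 166]
(280, 240) [ 14 147  80]
(284, 270) [  2 193 151]
(348, 262) [113 155 130]
(205, 275) [ 13 148  98]
```

View pics/c1.png

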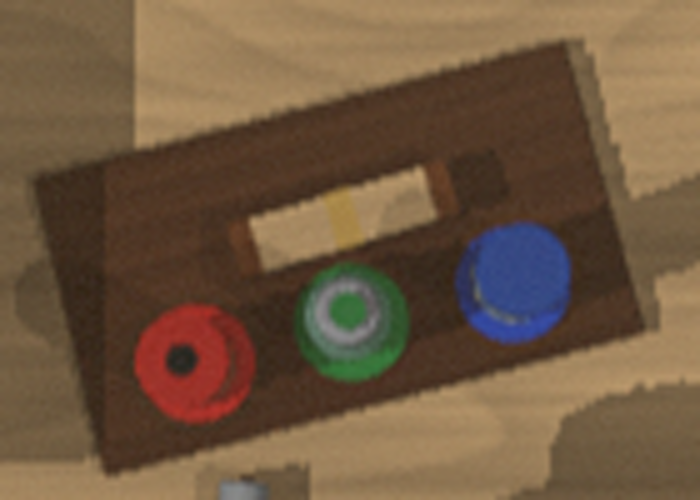

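The crop shows the spool lid at (187,360), the lamp knob at (348,309) on its coaster at (352,322), the jar lid at (516,279) and the clamp from about (240,245) to (445,190). The row is parallel to the clamp. I'll move over the board with the jaws across the row and refine the positions with the wrist camera.

```bash
python3 -m pendant '[[[0.3,-0.4,0.1],[0,0,-0.8],1],[[0.5,-0.8,0.1],[0,0,-0.8],1],[[0.5,-0.8,0.1],[0,0,-0.8],1],[[0.5,-0.8,0.1],[0,0,-0.8],1],[[0.5,-0.8,0.1],[0,0,-0.8],1],[[0.5,-0.8,0.1],[0,0,-0.8],1],[[0.5,-0.8,0.1],[0,0,-0.8],1],[[0.5,-0.8,0.1],[0,0,-0.8],1],[[0.5,-0.8,0.1],[0,0,-0.8],1],[[0.5,-0.8,0.1],[0,0,-0.8],1]]' && python3 -m pendant '[[[0.5,-0.8,0.1],[0,0,-0.2],1],[[0.5,-0.8,0.1],[0,0,0],1],[[0.5,-0.8,0.1],[0,0,0],1],[[0.5,-0.8,0.1],[0,0,0],1],[[0.5,-0.8,0.1],[0,0,0],1],[[0.5,-0.8,0.1],[0,0,0],1],[[0.5,-0.8,0.1],[0,0,0],1],[[0.5,-0.8,0.1],[0,0,0],1],[[0.5,-0.8,0.1],[0,0,0],1],[[0.4,-0.5,0.1],[0,0,0],1]]' 
python3 - <<'E'
from h import *
np.set_printoptions(precision=3,suppress=True)
o=bot.get_obs(); print(o['tool_pos'],o['tcp_rot'],o['joint_positions'])
p=bot.camera_params('wrist'); im=bot.capture('wrist'); cv2.imwrite('pics/w1.png',im); np.save('w1.npy',p,allow_pickle=True)
print(ray(p,(320,200)),p['fovy'])
E
```

```text
time: 0.93
tool_pos: [298.8, 272.4, 273.7]
tcp_rot: [-3.141, 0.0, 1.878]
contact_force: [0.5, 0.1, 0.6]
grip_width: 91.9
finger_force: 0.0
time: 1.77
tool_pos: [446.2, 40.6, 303.6]
tcp_rot: [-3.141, 0.0, 1.857]
contact_force: [0.5, 0.7, -0.4]
grip_width: 91.6
finger_force: 0.0
[446.206  40.616 303.562] [-3.141  0.     1.857] [-0.08   0.155  1.609 -0.001  1.378 -0.367]
(array([423.499, 121.269, 445.139]), array([ 0.07 , -0.296, -0.953])) 63.50765474359191
```

View pics/w1.png

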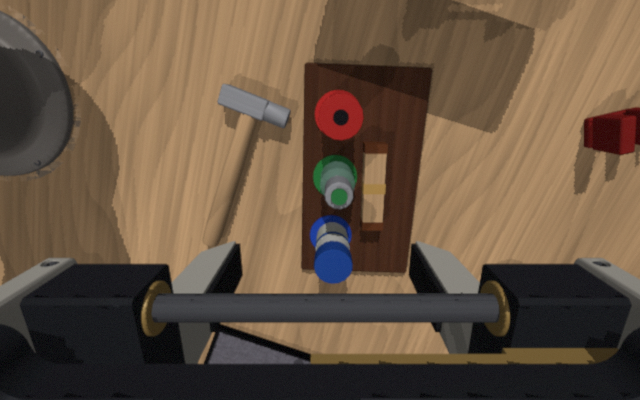

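The wrist view shows the spool lid at (339,115), the lamp knob at (339,197), the jar lid at (333,263) and the clamp at x 362–387, y 143–238.

```bash
python3 - <<'E'
from h import *
np.set_printoptions(precision=1,suppress=True)
p=np.load('w1.npy',allow_pickle=True).item(); t=bot.camera_params('top')
im=cv2.imread('pics/w1.png'); hsv=cv2.cvtColor(im,cv2.COLOR_BGR2HSV)
def big(lo,hi,roi,merge=0):
    x0,y0,x1,y1=roi; m=np.zeros(im.shape[:2],np.uint8); m[y0:y1,x0:x1]=cv2.inRange(hsv,lo,hi)[y0:y1,x0:x1]
    cs,_=cv2.findContours(m,0,2); return max(cs,key=cv2.contourArea)
def rep(n,k,z):
    c,r=cv2.minEnclosingCircle(k); M=cv2.moments(k); g=(M['m10']/M['m00'],M['m01']/M['m00']); print(n,np.array(c),r,onz(p,c,z)[:2],'mom',onz(p,g,z)[:2])
rep('spool',big((0,120,60),(8,255,255),(305,80,375,150)),107)
rep('knob',big((45,60,30),(85,255,255),(328,188,352,207)),111)
rep('jarlid',big((105,100,40),(125,255,255),(305,240,365,290)),107)
print('jarlid hand',onz(p,(333,263),107)[:2])
k=big((8,30,110),(30,150,255),(355,135,395,245)); r=cv2.minAreaRect(k); b=np.array([onz(p,q,36)[:2] for q in cv2.boxPoints(r)]); print('clamp',r,b,b.mean(0))
for a,q in enumerate([(362,143),(388,143),(385,238),(361,238)]): print(onz(p,q,36)[:2])
# top cross-check, crop coords
f=lambda X,Y,z: onz(t,((X+.5)/5-.5+245,(Y+.5)/5-.5+205),z)[:2]
print('top: spool',f(187,360,107),'hole',f(181,360,107),'knob',f(348,309,111),'jar',f(516,279,107),'lampcoaster',f(352,322,15))
print('clamp ends',f(240,245,36),f(446,190,36),'mid',f(343,218,36))
E
```

```text
spool [338.8 113.2] 27.371627807617188 [441.  109.9] mom [441.1 108.7]
knob [338.5 196.4] 8.617380142211914 [466.1  27. ] mom [466.4  26.9]
jarlid [332.5 261.9] 20.933837890625 [483.6 -52.8] mom [483.8 -52.9]
jarlid hand [484.5 -54.1]
clamp ((373.9122619628906, 187.4827117919922), (22.372676849365234, 69.58755493164062), 1.6846843957901) [[516.6 -20. ]
 [489.2  70.6]
 [516.7  77.9]
 [546.1 -12.3]] [517.2  29.1]
[483.3  81.2]
[514.7  90.4]
[555.  -33.5]
[523.2 -42.9]
top: spool [442.1 102.9] hole [442.2 105.8] knob [465.7  25.2] jar [479.6 -56.1] lampcoaster [463.2  23.7]
clamp ends [502.1  80.7] [529.4 -25.2] mid [515.4  27.9]
```

```bash
python3 -m pendant '[[[0.35,-0.25,-0.5],[0,0,-0.25],1],[[0.3,-0.25,-0.8],[0,0,0],1],[[0,0,-0.8],[0,0,0],1],[[0,0,-1],[0,0,0],1],[[0,0,-1],[0,0,0],1],[[0,0,-0.9],[0,0,0],1],[[0,0,-0.8],[0,0,0],1],[[0,0,-0.6],[0,0,0],1],[[0,0,-0.5],[0,0,0],1],[[0,0,-0.2],[0,0,0],1]]'
python3 - <<'E'
from h import *
cv2.imwrite('pics/w2.png',bot.capture('wrist'))
o=bot.get_obs(); print(o['tool_pos'],o['tcp_rot'])
E
```

```text
time: 2.65
tool_pos: [463.5, 28.0, 88.6]
tcp_rot: [-3.138, -0.002, 1.829]
contact_force: [-0.7, -0.0, -0.6]
grip_width: 92.0
finger_force: 0.0
[463.57977026  28.01295142  88.58409505] [-3.13760960e+00 -1.56280549e-03  1.82878614e+00]
```

View pics/w2.png

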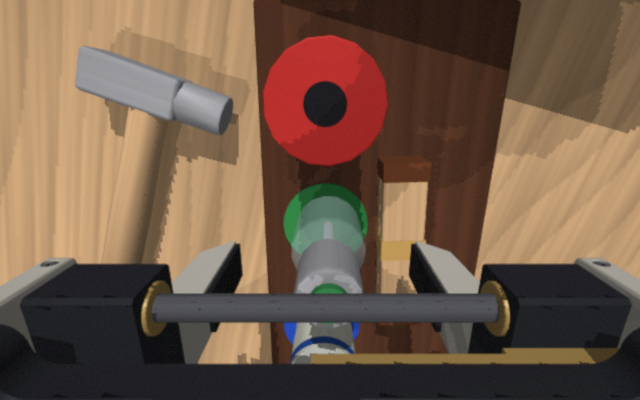

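The lamp sits centred between the fingers (column 327 of 327). I'll nudge along the row, close and lift.

```bash
python3 -m pendant '[[[0.08,-0.07,0],[0,0,0],1],[[0,0,0],[0,0,0],-1],[[0,0,0],[0,0,0],-1],[[0,0,0],[0,0,0],-1],[[0,0,0],[0,0,0],-1],[[0,0,0],[0,0,0],-1],[[0,0,0],[0,0,0],-1],[[0,0,0],[0,0,0],-1],[[0,0,0],[0,0,0],-1],[[0,0,0],[0,0,0],-1]]'
python3 -m pendant '[[[0,0,0.1],[0,0,0],-1],[[0,0,0.3],[0,0,0],-1],[[0,0,0.5],[0,0,0],-1],[[0,0,0.5],[0,0,0],-1],[[0,0,0.6],[0,0,0],-1],[[0,0,0.6],[0,0,0],-1],[[0,0,0.6],[0,0,0],-1],[[0,0,0.6],[0,0,0],-1],[[0,0,0.4],[0,0,0],-1],[[0,0,0.1],[0,0,0],-1]]'
```

```text
time: 3.53
tool_pos: [467.4, 25.7, 90.7]
tcp_rot: [3.142, -0.0, 1.829]
contact_force: [0.1, 0.7, -1.0]
grip_width: 36.3
finger_force: 0.0
time: 4.37
tool_pos: [468.3, 25.6, 222.4]
tcp_rot: [3.137, 0.002, 1.829]
contact_force: [0.7, 0.5, -0.8]
grip_width: 31.5
finger_force: 29.9
```

```bash
python3 - <<'E'
from h import *
p=bot.camera_params('side'); im=bot.capture('side'); print(bot.get_obs()['tool_pos'],bot.get_obs()['grip_width'])
for z in (111+131.7,15+131.7): print(z,proj(p,(468,25.6,z)))
u,v=proj(p,(468,25.6,200)).astype(int)
cv2.imwrite('pics/s1.png',cv2.resize(im[v-70:v+80,u-80:u+80],None,fx=4,fy=4)); print(u-80,v-70)
E
```

```text
[468.06203653  25.63392783 221.65671937] 31.67854810918102
242.7 [257.47597702 136.64059467]
146.7 [261.29858961 181.10834078]
179 87
```

View pics/s1.png

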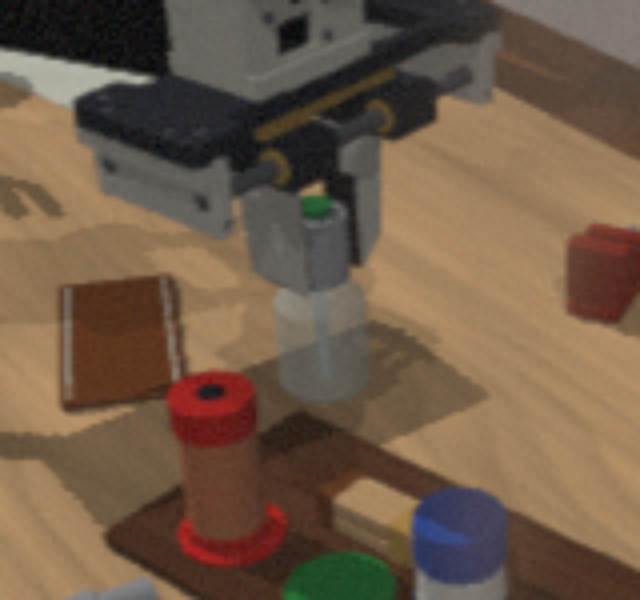

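The knob is at (258,138) and the underside is about 80 mm below the TCP. Next I carry it to the far slot in the tray.

```bash
python3 -m pendant '[[[0.1,-0.3,0],[0,0,0],-1],[[0.2,-0.6,0],[0,0,0],-1],[[0.2,-0.8,0],[0,0,0],-1],[[0.2,-0.8,0],[0,0,0],-1],[[0.2,-0.8,0],[0,0,0],-1],[[0.2,-0.8,0],[0,0,0],-1],[[0.2,-0.8,0],[0,0,0],-1],[[0.2,-0.8,0],[0,0,0],-1],[[0.2,-0.8,0],[0,0,0],-1],[[0.2,-0.8,0],[0,0,0],-1]]'
python3 -m pendant '[[[0.2,-0.8,0],[0,0,0],-1],[[0.2,-0.8,0],[0,0,0],-1],[[0.2,-0.8,0],[0,0,0],-1],[[0.2,-0.8,0],[0,0,0],-1],[[0.2,-0.8,0],[0,0,0],-1],[[0.2,-0.8,0],[0,0,0],-1],[[0.15,-0.5,0],[0,0,0],-1],[[0,-0.2,-0.2],[0,0,0],-1],[[0,0,-0.4],[0,0,0],-1],[[0,0,-0.4],[0,0,0],-1]]'
```

```text
time: 5.25
tool_pos: [523.9, -195.1, 218.2]
tcp_rot: [-3.14, -0.002, 1.828]
contact_force: [1.2, 0.9, -1.4]
grip_width: 31.6
finger_force: 29.9
time: 6.08
tool_pos: [564.1, -358.7, 187.7]
tcp_rot: [-3.141, -0.002, 1.828]
contact_force: [-0.1, 1.4, -1.7]
grip_width: 31.2
finger_force: 29.9
```

```bash
python3 -m pendant '[[[0,0,-0.5],[0,0,0],-1],[[0,0,-0.5],[0,0,0],-1],[[0,0,-0.5],[0,0,0],-1],[[0,0,-0.5],[0,0,0],-1],[[0,0,-0.4],[0,0,0],-1],[[0,0,-0.3],[0,0,0],-1],[[0,0,-0.2],[0,0,0],-1],[[0,0,-0.1],[0,0,0],-1],[[0,0,-0.1],[0,0,0],-1],[[0,0,-0.1],[0,0,0],-1]]'
```

```text
time: 6.92
tool_pos: [565.3, -358.6, 94.2]
tcp_rot: [3.141, 0.001, 1.829]
contact_force: [-0.2, 0.1, -0.6]
grip_width: 31.5
finger_force: 29.9
```

Now I lower slowly and watch the force.

```bash
python3 -m pendant '[[[0,0,-0.1],[0,0,0],-1],[[0,0,-0.05],[0,0,0],-1],[[0,0,-0.05],[0,0,0],-1],[[0,0,-0.05],[0,0,0],-1],[[0,0,0],[0,0,0],-1],[[0,0,0],[0,0,0],-1],[[0,0,0],[0,0,0],-1],[[0,0,0],[0,0,0],-1],[[0,0,0],[0,0,0],-1],[[0,0,0],[0,0,0],-1]]'
```

```text
time: 7.75
tool_pos: [564.9, -358.4, 86.3]
tcp_rot: [3.141, 0.0, 1.829]
contact_force: [-0.4, 0.9, -1.0]
grip_width: 31.4
finger_force: 29.9
```

```bash
python3 -m pendant '[[[0,0,-0.04],[0,0,0],-1],[[0,0,-0.04],[0,0,0],-1],[[0,0,0],[0,0,0],-1],[[0,0,0],[0,0,0],-1],[[0,0,0],[0,0,0],-1],[[0,0,0],[0,0,0],-1],[[0,0,0],[0,0,0],-1],[[0,0,0],[0,0,0],-1],[[0,0,0],[0,0,0],-1],[[0,0,0],[0,0,0],-1]]'
```

```text
time: 8.58
tool_pos: [564.9, -358.4, 83.9]
tcp_rot: [3.141, 0.0, 1.829]
contact_force: [-0.9, 0.4, -0.2]
grip_width: 31.7
finger_force: 29.9
```

```bash
python3 -m pendant '[[[0,0,-0.04],[0,0,0],-1],[[0,0,-0.03],[0,0,0],-1],[[0,0,0],[0,0,0],-1],[[0,0,0],[0,0,0],-1],[[0,0,0],[0,0,0],-1],[[0,0,0],[0,0,0],-1],[[0,0,0],[0,0,0],-1],[[0,0,0],[0,0,0],-1],[[0,0,0],[0,0,0],-1],[[0,0,0],[0,0,0],-1]]'
```

```text
time: 9.42
tool_pos: [565.0, -358.4, 82.0]
tcp_rot: [3.141, 0.0, 1.829]
contact_force: [-0.3, 0.1, 2.6]
grip_width: 31.6
finger_force: 30.0
```

Contact shows at TCP z=82, so I release, rise and head for the spool.

```bash
python3 -m pendant '[[[0,0,0],[0,0,0],0.4],[[0,0,0],[0,0,0],0.4],[[0,0,0],[0,0,0],0.4],[[0,0,0],[0,0,0],0.4],[[0,0,0],[0,0,0],0.4],[[0,0,0],[0,0,0],0.4],[[0,0,0.2],[0,0,0],0.4],[[0,0,0.5],[0,0,0],0.4],[[0,0,0.8],[0,0,0],0.4],[[0,0,1],[0,0,0],0.4]]'
python3 -m pendant '[[[-0.1,0.4,0.8],[0,0,0],1],[[-0.2,0.7,0.8],[0,0,0],1],[[-0.2,0.9,0.8],[0,0,0],1],[[-0.25,0.9,0],[0,0,0],1],[[-0.25,0.9,0],[0,0,0],1],[[-0.25,0.9,0],[0,0,0],1],[[-0.25,0.9,0],[0,0,0],1],[[-0.25,0.9,0],[0,0,0],1],[[-0.25,0.9,0],[0,0,0],1],[[-0.25,0.9,0],[0,0,0],1]]'
python3 -m pendant '[[[-0.25,0.9,0],[0,0,0],1],[[-0.25,0.9,0],[0,0,0],1],[[-0.25,0.9,0],[0,0,0],1],[[-0.25,0.9,0],[0,0,0],1],[[-0.25,0.9,0],[0,0,0],1],[[-0.25,0.9,0],[0,0,0],1],[[-0.25,0.9,0],[0,0,0],1],[[-0.1,0.6,-0.3],[0,0,0],1],[[0,0.2,-0.5],[0,0,0],1],[[0,0,-0.3],[0,0,0],1]]'
python3 - <<'E'
from h import *
p=bot.camera_params('wrist'); im=bot.capture('wrist'); o=bot.get_obs(); print(o['tool_pos'],o['tcp_rot'])
cv2.imwrite('pics/t1.png',bot.capture('top'))
cv2.imwrite('pics/w3.png',im); np.save('w3.npy',p,allow_pickle=True)
hsv=cv2.cvtColor(im,cv2.COLOR_BGR2HSV); m=cv2.inRange(hsv,(0,120,60),(8,255,255)); m[:,:250]=0; m[:,420:]=0
cs,_=cv2.findContours(m,0,2)
for k in sorted(cs,key=cv2.contourArea)[-2:]:
  c,r=cv2.minEnclosingCircle(k); print(c,r,onz(p,c,107),cv2.boundingRect(k))
E
```

```text
time: 10.25
tool_pos: [564.1, -357.7, 156.0]
tcp_rot: [-3.139, -0.003, 1.829]
contact_force: [1.4, 0.5, -0.0]
grip_width: 64.3
finger_force: 0.0
time: 11.08
tool_pos: [496.9, -108.1, 229.4]
tcp_rot: [3.141, 0.0, 1.829]
contact_force: [1.1, 0.3, 0.0]
grip_width: 92.3
finger_force: 0.0
time: 11.92
tool_pos: [441.4, 105.1, 195.5]
tcp_rot: [3.141, -0.0, 1.831]
contact_force: [-0.3, -0.3, 0.1]
grip_width: 92.0
finger_force: 0.0
[440.75125259 104.09950567 193.91991696] [-3.13897150e+00 -3.60616076e-04  1.83052890e+00]
(287.0, 135.5) 1.500100016593933 [401.56506664 154.48336402 107.        ] (286, 134, 2, 4)
(326.4817810058594, 195.58192443847656) 43.65262985229492 [439.73268807 119.05261026 107.        ] (295, 152, 64, 88)
```

View pics/w3.png

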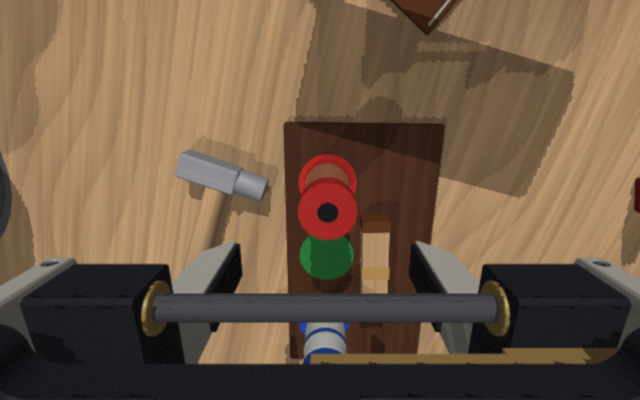

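The wrist view shows the spool lid at (328,211), the empty lamp coaster at (327,256) and part of the red coaster at (328,180).

```bash
python3 - <<'E'
from h import *
np.set_printoptions(precision=1,suppress=True)
p=np.load('w3.npy',allow_pickle=True).item()
im=cv2.imread('pics/w3.png');hsv=cv2.cvtColor(im,cv2.COLOR_BGR2HSV)
print('lid',onz(p,(328,211),107),'hole',onz(p,(328,212),107))
m=cv2.inRange(hsv,(45,60,20),(85,255,255)); m[:,:290]=0;m[:,370:]=0
y,x=np.nonzero(m); print('green x',x.min(),x.max(),'y',y.max(),'centre guess',(x.min()+x.max())/2)
xc=(x.min()+x.max())/2; r=(x.max()-x.min()+1)/2
print('lampcoaster',onz(p,(xc,y.max()-r*.97),15), onz(p,(xc,256),15))
m=cv2.inRange(hsv,(0,120,60),(8,255,255)); m[:,:290]=0;m[:,370:]=0;m[190:]=0
y,x=np.nonzero(m); xc=(x.min()+x.max())/2; print('red',x.min(),x.max(),y.min(),'c',onz(p,(xc,y.min()+r*.97),15))
E
```

```text
lid [444.  107.6 107. ] hole [444.2 106.8 107. ]
green x 299 353 y 279 centre guess 326.0
lampcoaster [463.8  28.8  15. ] [464.9  24.5  15. ]
red 290 369 123 c [437.9 139.1  15. ]
```

```bash
python3 -m pendant '[[[0.07,0.1,-0.3],[0,0,0],1],[[0,0,-0.5],[0,0,0],1],[[0,0,-0.6],[0,0,0],1],[[0,0,-0.6],[0,0,0],1],[[0,0,-0.5],[0,0,0],1],[[0,0,-0.4],[0,0,0],1],[[0,0,-0.25],[0,0,0],1],[[0,0,-0.1],[0,0,0],1],[[0,0,0],[0,0,0],1],[[0,0,0],[0,0,0],1]]'
python3 -m pendant '[[[0,0,0],[0,0,0],-1],[[0,0,0],[0,0,0],-1],[[0,0,0],[0,0,0],-1],[[0,0,0],[0,0,0],-1],[[0,0,0],[0,0,0],-1],[[0,0,0],[0,0,0],-1],[[0,0,0],[0,0,0],-1],[[0,0,0],[0,0,0],-1],[[0,0,0],[0,0,0],-1],[[0,0,0],[0,0,0],-1]]'
```

```text
time: 12.85
tool_pos: [444.6, 106.5, 98.7]
tcp_rot: [3.141, 0.0, 1.828]
contact_force: [-0.5, -1.5, -0.6]
grip_width: 91.9
finger_force: 0.0
time: 13.68
tool_pos: [443.8, 106.6, 98.2]
tcp_rot: [-3.141, -0.0, 1.829]
contact_force: [-1.2, 0.7, 1.0]
grip_width: 45.6
finger_force: 30.0
```

The spool is gripped with its home at TCP (443.8,106.6,98.2). I lift it and carry it to the middle slot.

```bash
python3 -m pendant '[[[0,0,0.1],[0,0,0],-1],[[0,0,0.3],[0,0,0],-1],[[0,0,0.6],[0,0,0],-1],[[0,0,0.8],[0,0,0],-1],[[0,0,0.8],[0,0,0],-1],[[0,0,0.8],[0,0,0],-1],[[0,-0.2,0.7],[0,0,0],-1],[[0,-0.4,0.4],[0,0,0],-1],[[0.1,-0.6,0],[0,0,0],-1],[[0.1,-0.8,0],[0,0,0],-1]]'
python3 -m pendant '[[[0.1,-0.8,0],[0,0,0],-1],[[0.1,-0.8,0],[0,0,0],-1],[[0.1,-0.8,0],[0,0,0],-1],[[0.1,-0.8,0],[0,0,0],-1],[[0.1,-0.8,0],[0,0,0],-1],[[0.1,-0.8,0],[0,0,0],-1],[[0.1,-0.8,0],[0,0,0],-1],[[0.1,-0.8,0],[0,0,0],-1],[[0.1,-0.8,0],[0,0,0],-1],[[0.1,-0.8,0],[0,0,0],-1]]'
```

```text
time: 14.52
tool_pos: [450.2, 46.9, 234.8]
tcp_rot: [3.139, 0.0, 1.831]
contact_force: [1.2, -0.1, -3.7]
grip_width: 45.5
finger_force: 30.0
time: 15.35
tool_pos: [479.8, -194.4, 233.6]
tcp_rot: [-3.141, -0.0, 1.829]
contact_force: [0.0, -0.4, -3.6]
grip_width: 45.2
finger_force: 30.0
```

```bash
python3 -m pendant '[[[0,-0.8,0],[0,0,0],-1],[[0,-0.8,0],[0,0,0],-1],[[0,-0.8,0],[0,0,0],-1],[[0,-0.8,0],[0,0,0],-1],[[0,-0.7,0],[0,0,0],-1],[[0,-0.6,0],[0,0,0],-1],[[0,-0.4,-0.2],[0,0,0],-1],[[0,-0.25,-0.4],[0,0,0],-1],[[0,-0.1,-0.6],[0,0,0],-1],[[0,0,-0.6],[0,0,0],-1]]'
python3 -m pendant '[[[0,0,-0.6],[0,0,0],-1],[[0,0,-0.6],[0,0,0],-1],[[0,0,-0.5],[0,0,0],-1],[[0,0,-0.4],[0,0,0],-1],[[0,0,-0.3],[0,0,0],-1],[[0,0,-0.2],[0,0,0],-1],[[0,0,-0.1],[0,0,0],-1],[[0,0,-0.1],[0,0,0],-1],[[0,0,0],[0,0,0],-1],[[0,0,0],[0,0,0],-1]]'
```

```text
time: 16.18
tool_pos: [479.8, -351.0, 177.8]
tcp_rot: [3.142, -0.0, 1.828]
contact_force: [0.1, 0.3, -4.4]
grip_width: 45.2
finger_force: 30.0
time: 17.02
tool_pos: [480.2, -351.0, 95.7]
tcp_rot: [3.141, 0.001, 1.829]
contact_force: [0.5, 0.1, -3.3]
grip_width: 45.7
finger_force: 30.0
```

```bash
python3 -m pendant '[[[0,0,-0.08],[0,0,0],-1],[[0,0,-0.06],[0,0,0],-1],[[0,0,-0.04],[0,0,0],-1],[[0,0,-0.03],[0,0,0],-1],[[0,0,-0.03],[0,0,0],-1],[[0,0,-0.02],[0,0,0],-1],[[0,0,0],[0,0,0],-1],[[0,0,0],[0,0,0],-1],[[0,0,0],[0,0,0],-1],[[0,0,0],[0,0,0],-1]]'
```

```text
time: 17.85
tool_pos: [480.1, -351.2, 88.2]
tcp_rot: [3.141, 0.001, 1.829]
contact_force: [-2.9, 0.6, 5.8]
grip_width: 45.1
finger_force: 30.0
```

```bash
python3 -m pendant '[[[0,0,0],[0,0,0],0.4],[[0,0,0],[0,0,0],0.4],[[0,0,0],[0,0,0],0.4],[[0,0,0],[0,0,0],0.4],[[0,0,0],[0,0,0],0.4],[[0,0,0.2],[0,0,0],0.4],[[0,0,0.5],[0,0,0],0.4],[[0,0,0.8],[0,0,0],0.4],[[0,0,1],[0,0,0],0.4],[[0,0,1],[0,0,0],0.4]]'
python3 -m pendant '[[[0,0.4,0.5],[0,0,0],1],[[0,0.7,0],[0,0,0],1],[[0.1,1,0],[0,0,0],1],[[0,1,0],[0,0,0],1],[[0,1,0],[0,0,0],1],[[0,1,0],[0,0,0],1],[[0,1,0],[0,0,0],1],[[0,1,0],[0,0,0],1],[[0,1,0],[0,0,0],1],[[0,0.9,0],[0,0,0],1]]'
python3 -m pendant '[[[0,0.6,0],[0,0,0],1],[[0,0.3,-0.2],[0,0,0],1],[[0,0,-0.4],[0,0,0],1],[[0,0,-0.6],[0,0,0],1],[[0,0,-0.6],[0,0,0],1],[[0,0,-0.6],[0,0,0],1],[[0,0,-0.5],[0,0,0],1],[[0,0,-0.4],[0,0,0],1],[[0,0,-0.2],[0,0,0],1],[[0,0,0],[0,0,0],1]]'
python3 - <<'E'
from h import *
cv2.imwrite('pics/w4.png',bot.capture('wrist'));cv2.imwrite('pics/t2.png',bot.capture('top'))
E
```

```text
time: 18.68
tool_pos: [479.8, -350.5, 193.6]
tcp_rot: [-3.141, -0.001, 1.829]
contact_force: [0.1, -0.5, -0.3]
grip_width: 64.5
finger_force: 0.0
time: 19.52
tool_pos: [482.8, -79.1, 208.0]
tcp_rot: [3.141, 0.0, 1.829]
contact_force: [0.3, -0.0, -0.6]
grip_width: 91.9
finger_force: 0.0
time: 20.35
tool_pos: [482.3, -54.1, 101.2]
tcp_rot: [-3.139, -0.001, 1.828]
contact_force: [-0.3, 0.2, -0.4]
grip_width: 91.4
finger_force: 0.0
```

View pics/w4.png

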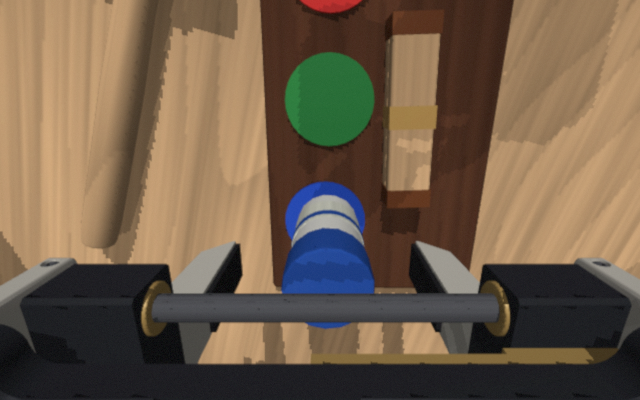

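The jar stands between the fingers (column 328), and the clamp is at (413,118).

```bash
python3 -m pendant '[[[0,0,-0.15],[0,0,0],1],[[0,0,0],[0,0,0],0.6],[[0,0,0],[0,0,0],-1],[[0,0,0],[0,0,0],-1],[[0,0,0],[0,0,0],-1],[[0,0,0],[0,0,0],-1],[[0,0,0],[0,0,0],-1],[[0,0,0],[0,0,0],-1],[[0,0,0],[0,0,0],-1],[[0,0,0],[0,0,0],-1]]'
python3 -m pendant '[[[0,0,0],[0,0,0],-1],[[0,0,0.1],[0,0,0],-1],[[0,0,0.3],[0,0,0],-1],[[0,0,0.6],[0,0,0],-1],[[0,0,0.7],[0,0,0],-1],[[0,0,0.7],[0,0,0],-1],[[0,0,0.5],[0,0,0],-1],[[0,-0.2,0.2],[0,0,0],-1],[[-0.2,-0.5,0],[0,0,0],-1],[[-0.2,-0.7,0],[0,0,0],-1]]'
```

```text
time: 21.28
tool_pos: [483.1, -53.8, 98.0]
tcp_rot: [3.141, 0.0, 1.829]
contact_force: [-0.1, 0.4, -0.5]
grip_width: 45.7
finger_force: 30.0
time: 22.12
tool_pos: [470.8, -95.6, 191.3]
tcp_rot: [3.141, -0.0, 1.831]
contact_force: [0.1, 0.3, -3.2]
grip_width: 45.5
finger_force: 30.0
```

```bash
python3 -m pendant '[[[-0.3,-0.8,0],[0,0,0],-1],[[-0.3,-0.9,0],[0,0,0],-1],[[-0.3,-0.9,0],[0,0,0],-1],[[-0.3,-0.9,0],[0,0,0],-1],[[-0.3,-0.9,0],[0,0,0],-1],[[-0.3,-0.9,0],[0,0,0],-1],[[-0.3,-0.9,0],[0,0,0],-1],[[-0.2,-0.8,0],[0,0,0],-1],[[-0.1,-0.6,0],[0,0,0],-1],[[-0.1,-0.4,0],[0,0,0],-1]]'
python3 -m pendant '[[[0,-0.15,-0.2],[0,0,0],-1],[[0,0,-0.4],[0,0,0],-1],[[0,0,-0.6],[0,0,0],-1],[[0,0,-0.6],[0,0,0],-1],[[0,0,-0.5],[0,0,0],-1],[[0,0,-0.4],[0,0,0],-1],[[0,0,-0.3],[0,0,0],-1],[[0,0,-0.15],[0,0,0],-1],[[0,0,-0.05],[0,0,0],-1],[[0,0,0],[0,0,0],-1]]'
```

```text
time: 22.95
tool_pos: [395.0, -337.9, 190.5]
tcp_rot: [-3.141, -0.0, 1.827]
contact_force: [0.1, -0.0, -2.7]
grip_width: 45.7
finger_force: 30.0
time: 23.78
tool_pos: [396.2, -340.1, 94.9]
tcp_rot: [3.142, -0.0, 1.829]
contact_force: [-0.3, -0.5, -2.2]
grip_width: 45.4
finger_force: 30.0
```

```bash
python3 -m pendant '[[[0,0,-0.07],[0,0,0],-1],[[0,0,-0.05],[0,0,0],-1],[[0,0,-0.04],[0,0,0],-1],[[0,0,-0.03],[0,0,0],-1],[[0,0,-0.02],[0,0,0],-1],[[0,0,-0.02],[0,0,0],-1],[[0,0,0],[0,0,0],-1],[[0,0,0],[0,0,0],-1],[[0,0,0],[0,0,0],-1],[[0,0,0],[0,0,0],-1]]'
```

```text
time: 24.62
tool_pos: [396.0, -340.4, 88.1]
tcp_rot: [3.141, 0.0, 1.829]
contact_force: [-0.3, -0.2, -2.9]
grip_width: 45.4
finger_force: 30.0
```

```bash
python3 -m pendant '[[[0,0,-0.04],[0,0,0],-1],[[0,0,0],[0,0,0],0.4],[[0,0,0],[0,0,0],0.4],[[0,0,0],[0,0,0],0.4],[[0,0,0],[0,0,0],0.4],[[0,0,0],[0,0,0],0.4],[[0,0,0.2],[0,0,0],0.4],[[0,0,0.6],[0,0,0],0.4],[[0,0,1],[0,0,0],0.4],[[0,0,1],[0,0,0],0.4]]'
python3 -m pendant '[[[0.2,0.4,0.9],[0,0,0],0.4],[[0.4,0.8,0],[0,0,0],0.4],[[0.45,1,0],[0,0,0],0.4],[[0.45,1,0],[0,0,0],0.4],[[0.45,1,0],[0,0,0],0.4],[[0.45,1,0],[0,0,0],0.4],[[0.45,1,0],[0,0,0],0.4],[[0.45,1,0],[0,0,0],0.4],[[0.4,1,0],[0,0,0],0.4],[[0.4,0.9,0],[0,0,0],0.4]]'
python3 -m pendant '[[[0,0.3,0],[0,0,0],0.4],[[0,0,0],[0,0,0],0.4],[[0,0,0],[0,0,0],0.4],[[0,0,0],[0,0,0],0.4],[[0,0,0],[0,0,0],0.4],[[0,0,0],[0,0,0],0.4],[[0,0,0],[0,0,0],0.4],[[0,0,0],[0,0,0],0.4],[[0,0,0],[0,0,0],0.4],[[0,0,0],[0,0,0],0.4]]'
python3 - <<'E'
from h import *
p=bot.camera_params('wrist'); im=bot.capture('wrist'); np.save('w5.npy',p,allow_pickle=True)
t=bot.capture('top'); cv2.imwrite('pics/t3.png',t); cv2.imwrite('pics/w5.png',im)
a=cv2.resize(t[195:325,420:500],None,fx=3,fy=3); c=np.zeros((400,880,3),np.uint8); c[:,:640]=im; c[:390,640:]=a
cv2.imwrite('pics/v5.png',c[:, 80:])
E
```

```text
time: 25.45
tool_pos: [395.6, -339.8, 171.5]
tcp_rot: [-3.141, -0.002, 1.829]
contact_force: [0.1, -0.0, -0.3]
grip_width: 64.3
finger_force: 0.0
time: 26.28
tool_pos: [519.4, -65.4, 198.3]
tcp_rot: [3.141, 0.0, 1.829]
contact_force: [0.8, -0.1, 1.0]
grip_width: 64.3
finger_force: 0.0
time: 27.12
tool_pos: [519.0, -58.5, 197.8]
tcp_rot: [3.141, 0.0, 1.829]
contact_force: [-0.3, -0.2, 0.5]
grip_width: 64.2
finger_force: 0.0
```

View pics/v5.png

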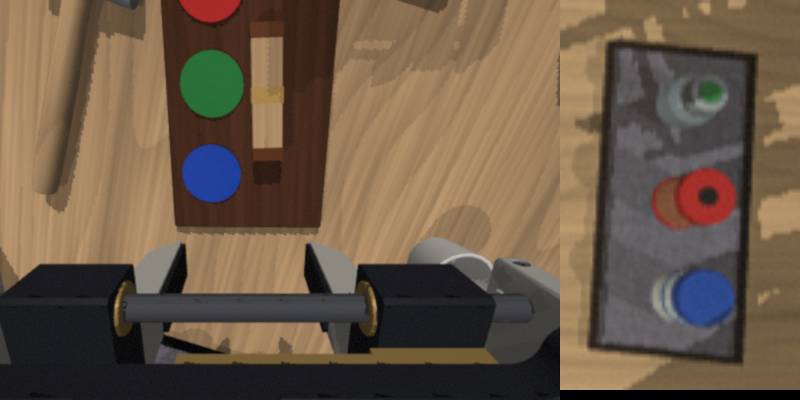

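All three stand in the tray (lamp, spool, jar from top to bottom). The clamp spans y 22–161 at x≈347 in the wrist frame, with the coasters at (292,84) and (291,173).

```bash
python3 - <<'E'
from h import *
np.set_printoptions(precision=1,suppress=True)
p=np.load('w5.npy',allow_pickle=True).item(); t=bot.camera_params('top')
im=cv2.imread('pics/w5.png');hsv=cv2.cvtColor(im,cv2.COLOR_BGR2HSV)
for n,lo,hi,roi in [('green',(45,60,20),(85,255,255),(250,40,330,130)),('blue',(105,100,40),(125,255,255),(250,135,330,210))]:
    x0,y0,x1,y1=roi; m=cv2.inRange(hsv,lo,hi)[y0:y1,x0:x1]; k=max(cv2.findContours(m,0,2,offset=(x0,y0))[0],key=cv2.contourArea)
    e=cv2.fitEllipse(k); print(n,e[0],onz(p,e[0],15)[:2])
A,B=onz(p,(347.5,22),36)[:2],onz(p,(346.5,161),36)[:2]; print('clamp',A,B,(A+B)/2,np.linalg.norm(A-B),np.arctan2(*(B-A)[::-1]))
b=onz(p,(347.5,95.5),36)[:2]; print('band',b)
im=cv2.imread('pics/t3.png');hsv=cv2.cvtColor(im,cv2.COLOR_BGR2HSV)
m=cv2.inRange(hsv,(8,30,110),(30,160,255))[225:265,290:345]; k=max(cv2.findContours(m,0,2,offset=(290,225))[0],key=cv2.contourArea); r=cv2.minAreaRect(k); print('top wood',r,onz(t,r[0],36))
# pad corners
E
python3 - <<'E'
from h import *
im=cv2.imread('pics/t3.png'); cv2.imwrite('pics/pad.png',cv2.resize(im[225:295,145:235],None,fx=6,fy=6,interpolation=cv2.INTER_CUBIC))
E
```

```text
green (291.31390380859375, 83.31934356689453) [464.6  26.3]
blue (291.146484375, 172.98033142089844) [483.8 -58. ]
clamp [501.5  85. ] [532.9 -28.1] [517.2  28.5] 117.38895688003177 -1.300000068711245
band [517.6  28.9]
top wood ((308.0282897949219, 249.8490447998047), (11.813007354736328, 25.961143493652344), 74.05460357666016) [511.3  41.1  36. ]
```

View pics/pad.png

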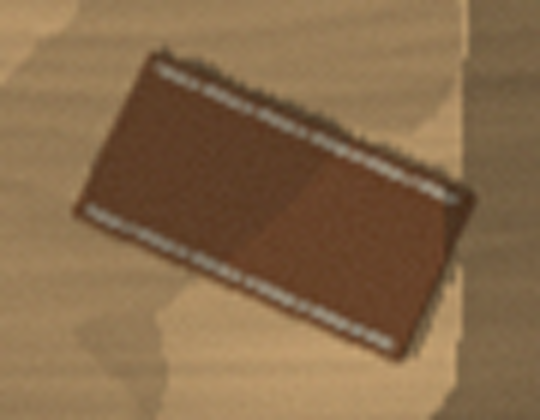

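Pad corners in the crop: (153,57), (475,197), (403,360) and (76,212). That puts its centre near (492.5,349.4) with its long axis at −1.99 rad. Next I grasp the clamp.

```bash
python3 -m pendant '[[[0,0.4,0],[0,0,0],0.4],[[-0.07,0.8,0],[0,0,0],0.4],[[0,0.8,-0.2],[0,0,0],0.4],[[0,0.6,-0.5],[0,0,0],0.4],[[0,0.3,-0.7],[0,0,0],0.4],[[0,0,-0.8],[0,0,0],0.4],[[0,0,-0.8],[0,0,0],0.4],[[0,0,-0.8],[0,0,0],0.4],[[0,0,-0.6],[0,0,0],0.4],[[0,0,-0.4],[0,0,0],0.4]]'
python3 -m pendant '[[[0,0,-0.2],[0,0,0],0.4],[[0,0,-0.1],[0,0,0],0.4],[[0,0,0],[0,0,0],0.4],[[0,0,0],[0,0,0],0.4],[[0,0,0],[0,0,0],0.4],[[0,0,0],[0,0,0],0.4],[[0,0,0],[0,0,0],0.4],[[0,0,0],[0,0,0],0.4],[[0,0,0],[0,0,0],0.4],[[0,0,0],[0,0,0],0.4]]'
```

```text
time: 28.05
tool_pos: [515.8, 29.8, 51.9]
tcp_rot: [-3.139, -0.001, 1.829]
contact_force: [-0.1, -0.2, -0.1]
grip_width: 64.0
finger_force: 0.0
time: 28.88
tool_pos: [516.9, 28.6, 44.9]
tcp_rot: [3.141, 0.0, 1.829]
contact_force: [-0.7, -0.2, 0.3]
grip_width: 64.5
finger_force: 0.0
```

```bash
python3 -m pendant '[[[0,0,-0.16],[0,0,0],0.4],[[0,0,-0.15],[0,0,0],0.4],[[0,0,0],[0,0,0],0.4],[[0,0,0],[0,0,0],-1],[[0,0,0],[0,0,0],-1],[[0,0,0],[0,0,0],-1],[[0,0,0],[0,0,0],-1],[[0,0,0],[0,0,0],-1],[[0,0,0],[0,0,0],-1],[[0,0,0],[0,0,0],-1]]'
python3 -m pendant '[[[0,0,0],[0,0,0],-1],[[0,0,0],[0,0,0],-1],[[0,0,0],[0,0,0],-1],[[0,0,0.1],[0,0,0],-1],[[0,0,0.2],[0,0,0],-1],[[0,0,0.4],[0,0,0],-1],[[0,0,0.6],[0,0,0],-1],[[0,0,0.6],[0,0,0],-1],[[0,0,0.6],[0,0,0],-1],[[0,0.2,0.4],[0,0,0],-1]]'
```

```text
time: 29.72
tool_pos: [517.0, 28.7, 35.6]
tcp_rot: [3.141, 0.0, 1.829]
contact_force: [0.9, 0.5, 0.7]
grip_width: 27.7
finger_force: 29.8
time: 30.55
tool_pos: [517.5, 34.0, 124.7]
tcp_rot: [3.139, 0.001, 1.828]
contact_force: [0.9, 0.3, -1.0]
grip_width: 27.8
finger_force: 29.8
```

```bash
python3 -m pendant '[[[0,0.5,0],[0,0,0],-1],[[-0.05,0.7,0],[0,0,-0.3],-1],[[-0.05,0.8,0],[0,0,-0.5],-1],[[-0.1,0.8,0],[0,0,-0.5],-1],[[-0.1,0.8,0],[0,0,-0.5],-1],[[-0.1,0.8,0],[0,0,-0.5],-1],[[-0.1,0.8,0],[0,0,-0.5],-1],[[-0.1,0.8,0],[0,0,-0.5],-1],[[-0.1,0.8,0],[0,0,-0.5],-1],[[-0.1,0.8,0],[0,0,-0.5],-1]]'
python3 -m pendant '[[[0,0.8,0],[0,0,-0.5],-1],[[0,0.8,0],[0,0,-0.5],-1],[[0,0.6,-0.1],[0,0,-0.4],-1],[[0,0.4,-0.3],[0,0,-0.3],-1],[[0,0.2,-0.5],[0,0,-0.2],-1],[[0,0,-0.6],[0,0,0],-1],[[0,0,-0.5],[0,0,0],-1],[[0,0,-0.3],[0,0,0],-1],[[0,0,-0.1],[0,0,0],-1],[[0,0,0],[0,0,0],-1]]'
python3 - <<'E'
from h import *
p=bot.camera_params('wrist'); im=bot.capture('wrist'); np.save('w6.npy',p,allow_pickle=True); cv2.imwrite('pics/w6.png',im)
o=bot.get_obs();print(o['tool_pos'],o['tcp_rot'])
E
```

```text
time: 31.38
tool_pos: [492.6, 263.8, 123.0]
tcp_rot: [3.141, -0.0, 1.31]
contact_force: [0.8, 0.5, -0.4]
grip_width: 27.8
finger_force: 29.8
time: 32.22
tool_pos: [492.7, 346.4, 50.2]
tcp_rot: [-3.141, 0.001, 1.085]
contact_force: [-0.6, 0.3, -0.6]
grip_width: 28.0
finger_force: 29.8
[493.21652035 346.65953543  50.99507065] [ 3.14126970e+00 -3.21082782e-04  1.08460935e+00]
```

View pics/w6.png

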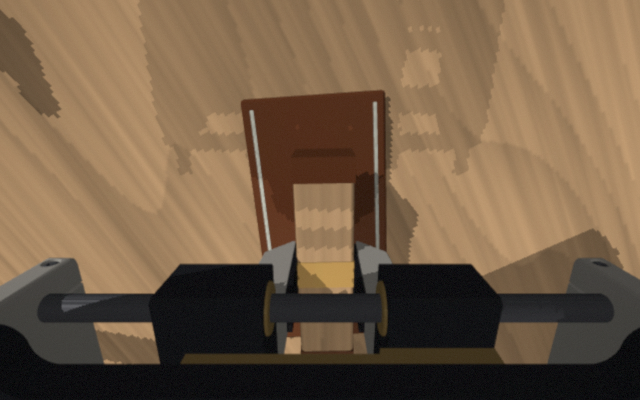

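The pad's far corners are at (243,102) and (383,92), with stitch lines (252,112)–(268,248) and (375,102)–(377,245). The clamp is slightly over-rotated.

```bash
python3 - <<'E'
from h import *
np.set_printoptions(precision=3,suppress=True)
p=np.load('w6.npy',allow_pickle=True).item(); g=lambda u,v:onz(p,(u,v),6)[:2]
a=g(252,112)-g(268,248); b=g(375,102)-g(377,245)
for d in(a,b): print(np.arctan2(d[1],d[0]))
d=a/np.linalg.norm(a)+b/np.linalg.norm(b); d/=np.linalg.norm(d); c1,c2=g(243,102),g(384,91); print(np.linalg.norm(c1-c2),np.arctan2(d[1],d[0]))
print('centre',(c1+c2)/2-80*d)
E
```

```text
1.1362433405037018
1.1468081301105963
77.31390379449621 1.141525735307149
centre [494.046 351.158]
```

```bash
python3 -m pendant '[[[0.02,0.12,0],[0,0,0.25],-1],[[0,0,-0.2],[0,0,0.2],-1],[[0,0,-0.15],[0,0,0],-1],[[0,0,-0.1],[0,0,0],-1],[[0,0,-0.1],[0,0,0],-1],[[0,0,-0.05],[0,0,0],-1],[[0,0,-0.03],[0,0,0],-1],[[0,0,-0.02],[0,0,0],-1],[[0,0,0],[0,0,0],-1],[[0,0,0],[0,0,0],-1]]'
```

```text
time: 33.1
tool_pos: [493.6, 350.3, 31.1]
tcp_rot: [3.141, -0.0, 1.139]
contact_force: [0.5, -0.1, -1.0]
grip_width: 27.8
finger_force: 29.8
```

```bash
python3 -m pendant '[[[0,0,-0.04],[0,0,0],-1],[[0,0,0],[0,0,0],-1],[[0,0,0],[0,0,0],0.2],[[0,0,0],[0,0,0],0.2],[[0,0,0],[0,0,0],0.2],[[0,0,0],[0,0,0],0.2],[[0,0,0],[0,0,0],0.2],[[0,0,0.2],[0,0,0],0.2],[[0,0,0.5],[0,0,0],0.2],[[0,0,1],[0,0,0],0.2]]'
python3 -m pendant '[[[0,-0.3,1],[0,0,0.5],0.4],[[0,-0.6,1],[0,0,0.5],0.4],[[-0.1,-0.9,0.9],[0,0,0.5],0.4],[[-0.1,-1,0],[0,0,0.5],0.4],[[-0.1,-1,0],[0,0,0.5],0.4],[[-0.1,-1,0],[0,0,0.5],0.4],[[-0.1,-1,0],[0,0,0.5],0.4],[[-0.1,-1,0],[0,0,0.5],0.4],[[-0.1,-1,0],[0,0,0.5],0.4],[[-0.1,-1,0],[0,0,0.5],0.4]]'
python3 - <<'E'
from h import *
im=bot.capture('top'); cv2.imwrite('pics/t4.png',im); cv2.imwrite('pics/pad2.png',cv2.resize(im[225:295,145:235],None,fx=6,fy=6,interpolation=cv2.INTER_CUBIC))
E
```

```text
time: 33.93
tool_pos: [491.6, 349.2, 78.6]
tcp_rot: [-3.138, 0.005, 1.139]
contact_force: [0.4, -0.0, -0.0]
grip_width: 54.9
finger_force: 0.0
time: 34.77
tool_pos: [469.2, 84.9, 168.5]
tcp_rot: [3.141, 0.0, 1.742]
contact_force: [-0.2, 0.0, 0.5]
grip_width: 64.8
finger_force: 0.0
```

View pics/pad2.png

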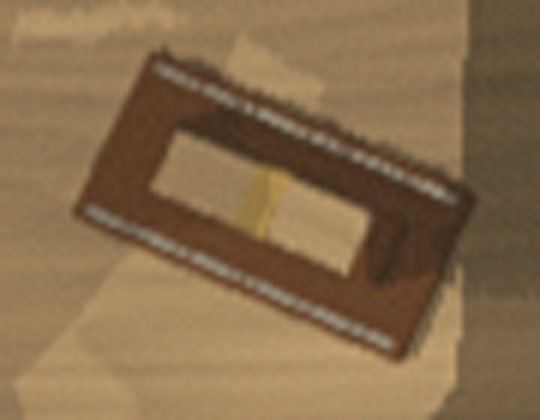

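The clamp lies centred and lengthwise on the pad: the band is at crop (262,204), which becomes about (276,204) after parallax, against the pad centre at (277,206). Next I go back for the jar.

```bash
python3 -m pendant '[[[-0.2,-1,0],[0,0,0.5],0.4],[[-0.2,-1,0],[0,0,0.22],0.4],[[-0.2,-1,0],[0,0,0],0.4],[[-0.2,-1,0],[0,0,0],0.4],[[-0.2,-1,0],[0,0,0],0.4],[[-0.2,-1,0],[0,0,0],0.4],[[-0.2,-1,0],[0,0,0],0.4],[[-0.2,-1,0],[0,0,0],0.4],[[-0.2,-1,0],[0,0,0],0.4],[[-0.2,-1,0],[0,0,0],0.4]]'
python3 -m pendant '[[[-0.2,-1,0],[0,0,0],0.4],[[-0.1,-1,0],[0,0,0],0.4],[[-0.1,-0.9,0],[0,0,0],0.4],[[0,-0.7,0],[0,0,0],0.4],[[0,-0.4,0],[0,0,0],0.4],[[0,-0.15,0],[0,0,0],0.4],[[0,0,0],[0,0,0],0.4],[[0,0,0],[0,0,0],0.4],[[0,0,0],[0,0,0],0.4],[[0,0,0],[0,0,0],0.4]]'
```

```text
time: 35.65
tool_pos: [409.2, -215.1, 168.5]
tcp_rot: [3.141, 0.001, 1.825]
contact_force: [0.1, 0.1, -0.4]
grip_width: 64.3
finger_force: 0.0
time: 36.48
tool_pos: [397.7, -337.1, 168.0]
tcp_rot: [3.142, -0.0, 1.826]
contact_force: [0.0, -0.7, -0.2]
grip_width: 64.3
finger_force: 0.0
```

```bash
python3 -m pendant '[[[-0.06,-0.1,-0.2],[0,0,0],0.4],[[0,0,-0.4],[0,0,0],0.4],[[0,0,-0.5],[0,0,0],0.4],[[0,0,-0.5],[0,0,0],0.4],[[0,0,-0.4],[0,0,0],0.4],[[0,0,-0.3],[0,0,0],0.4],[[0,0,-0.2],[0,0,0],0.4],[[0,0,-0.1],[0,0,0],0.4],[[0,0,-0.07],[0,0,0],0.4],[[0,0,0],[0,0,0],0.4]]'
python3 -m pendant '[[[0,0,0],[0,0,0],0.4],[[0,0,0],[0,0,0],-1],[[0,0,0],[0,0,0],-1],[[0,0,0],[0,0,0],-1],[[0,0,0],[0,0,0],-1],[[0,0,0],[0,0,0],-1],[[0,0,0],[0,0,0],-1],[[0,0,0],[0,0,0],-1],[[0,0,0],[0,0,0],-1],[[0,0,0],[0,0,0],-1]]'
```

```text
time: 37.32
tool_pos: [395.8, -341.3, 87.7]
tcp_rot: [3.141, 0.0, 1.825]
contact_force: [1.4, -0.0, 0.5]
grip_width: 64.3
finger_force: 0.0
time: 38.15
tool_pos: [395.9, -341.4, 88.0]
tcp_rot: [3.141, 0.001, 1.825]
contact_force: [0.3, 0.4, 3.6]
grip_width: 45.6
finger_force: 30.0
```

```bash
python3 -m pendant '[[[0,0,0.1],[0,0,0],-1],[[0,0,0.3],[0,0,0],-1],[[0,0,0.5],[0,0,0],-1],[[0,0,0.6],[0,0,0],-1],[[0,0,0.6],[0,0,0],-1],[[0,0.2,0.5],[0,0,0],-1],[[0.1,0.4,0.3],[0,0,0],-1],[[0.2,0.6,0.1],[0,0,0],-1],[[0.3,0.8,0],[0,0,0],-1],[[0.3,0.8,0],[0,0,0],-1]]'
python3 -m pendant '[[[0.3,0.8,0],[0,0,0],-1],[[0.3,0.8,0],[0,0,0],-1],[[0.3,0.8,0],[0,0,0],-1],[[0.3,0.8,0],[0,0,0],-1],[[0.3,0.8,0],[0,0,0],-1],[[0.3,0.8,0],[0,0,0],-1],[[0.2,0.8,0],[0,0,0],-1],[[0,0.6,0],[0,0,0],-1],[[0,0.4,0],[0,0,0],-1],[[0,0.1,0],[0,0,0],-1]]'
python3 -m pendant '[[[0,0,-0.2],[0,0,0],-1],[[0,0,-0.4],[0,0,0],-1],[[0,0,-0.5],[0,0,0],-1],[[0,0,-0.5],[0,0,0],-1],[[0,0,-0.4],[0,0,0],-1],[[0,0,-0.3],[0,0,0],-1],[[0,0,-0.1],[0,0,0],-1],[[0,0,0],[0,0,0],-1],[[0,0,0],[0,0,0],-1],[[0,0,0],[0,0,0],-1]]'
```

```text
time: 38.98
tool_pos: [422.6, -255.7, 177.9]
tcp_rot: [-3.142, -0.001, 1.824]
contact_force: [0.1, 0.2, -2.6]
grip_width: 45.4
finger_force: 30.0
time: 39.82
tool_pos: [482.0, -54.0, 177.5]
tcp_rot: [-3.141, -0.001, 1.827]
contact_force: [-0.4, 0.3, -2.1]
grip_width: 45.4
finger_force: 30.0
time: 40.65
tool_pos: [483.2, -56.6, 106.4]
tcp_rot: [3.14, 0.001, 1.825]
contact_force: [-0.4, 0.9, -1.7]
grip_width: 45.3
finger_force: 30.0
```

Position is right, so I lower the last 8 mm.

```bash
python3 -m pendant '[[[0,0,-0.1],[0,0,0],-1],[[0,0,-0.07],[0,0,0],-1],[[0,0,-0.04],[0,0,0],-1],[[0,0,-0.03],[0,0,0],-1],[[0,0,-0.02],[0,0,0],-1],[[0,0,-0.02],[0,0,0],-1],[[0,0,0],[0,0,0],-1],[[0,0,0],[0,0,0],-1],[[0,0,0],[0,0,0],-1],[[0,0,0],[0,0,0],-1]]'
```

```text
time: 41.48
tool_pos: [482.8, -56.3, 98.0]
tcp_rot: [3.141, 0.0, 1.825]
contact_force: [-2.7, 0.3, 6.3]
grip_width: 45.5
finger_force: 30.0
```

```bash
python3 -m pendant '[[[0,0,0],[0,0,0],0.4],[[0,0,0],[0,0,0],0.4],[[0,0,0],[0,0,0],0.4],[[0,0,0],[0,0,0],0.4],[[0,0,0],[0,0,0],0.4],[[0,0,0.2],[0,0,0],0.4],[[0,0,0.5],[0,0,0],0.4],[[0,0,0.8],[0,0,0],0.4],[[0,0,0.8],[0,0,0],0.4],[[0,0,0.4],[0,0,0],0.4]]'
python3 -m pendant '[[[0,-0.4,0],[0,0,0],0.4],[[-0.05,-0.8,0],[0,0,0],0.4],[[0,-1,0],[0,0,0],0.4],[[0,-1,0],[0,0,0],0.4],[[0,-1,0],[0,0,0],0.4],[[0,-1,0],[0,0,0],0.4],[[0,-1,0],[0,0,0],0.4],[[0,-1,0],[0,0,0],0.4],[[0,-1,0],[0,0,0],0.4],[[0,-0.8,0],[0,0,0],0.4]]'
python3 -m pendant '[[[0,-0.5,0],[0,0,0],0.4],[[0,-0.3,-0.2],[0,0,0],0.4],[[0,0,-0.4],[0,0,0],0.4],[[0,0,-0.4],[0,0,0],0.4],[[0,0,0],[0,0,0],0.4],[[0,0,0],[0,0,0],0.4],[[0,0,0],[0,0,0],0.4],[[0,0,0],[0,0,0],0.4],[[0,0,0],[0,0,0],0.4],[[0,0,0],[0,0,0],0.4]]'
```

```text
time: 42.32
tool_pos: [483.7, -56.5, 181.3]
tcp_rot: [3.138, 0.002, 1.825]
contact_force: [0.6, -0.5, 0.2]
grip_width: 64.5
finger_force: 0.0
time: 43.15
tool_pos: [480.1, -329.1, 177.1]
tcp_rot: [-3.141, -0.001, 1.824]
contact_force: [0.4, 0.1, 0.9]
grip_width: 64.3
finger_force: 0.0
time: 43.98
tool_pos: [481.5, -350.3, 149.0]
tcp_rot: [3.141, 0.001, 1.825]
contact_force: [-0.0, -0.5, -0.2]
grip_width: 63.7
finger_force: 0.0
```

```bash
python3 -m pendant '[[[-0.05,-0.03,-0.2],[0,0,0],0.4],[[0,0,-0.4],[0,0,0],0.4],[[0,0,-0.4],[0,0,0],0.4],[[0,0,-0.4],[0,0,0],0.4],[[0,0,-0.3],[0,0,0],0.4],[[0,0,-0.2],[0,0,0],0.4],[[0,0,-0.1],[0,0,0],0.4],[[0,0,-0.03],[0,0,0],0.4],[[0,0,0],[0,0,0],0.4],[[0,0,0],[0,0,0],0.4]]'
python3 -m pendant '[[[0,0,0],[0,0,0],0.4],[[0,0,0],[0,0,0],-1],[[0,0,0],[0,0,0],-1],[[0,0,0],[0,0,0],-1],[[0,0,0],[0,0,0],-1],[[0,0,0],[0,0,0],-1],[[0,0,0],[0,0,0],-1],[[0,0,0],[0,0,0],-1],[[0,0,0],[0,0,0],-1],[[0,0,0],[0,0,0],-1]]'
```

```text
time: 44.82
tool_pos: [480.0, -351.4, 88.0]
tcp_rot: [3.141, 0.001, 1.825]
contact_force: [0.6, -0.0, 0.3]
grip_width: 64.4
finger_force: 0.0
time: 45.65
tool_pos: [479.7, -351.3, 87.6]
tcp_rot: [3.142, 0.0, 1.825]
contact_force: [-2.2, -0.3, 2.1]
grip_width: 45.5
finger_force: 30.0
```

```bash
python3 -m pendant '[[[0,0,0.1],[0,0,0],-1],[[0,0,0.3],[0,0,0],-1],[[0,0,0.6],[0,0,0],-1],[[0,0,0.8],[0,0,0],-1],[[0,0,0.8],[0,0,0],-1],[[0,0,0.8],[0,0,0],-1],[[0,0.2,0.6],[0,0,0],-1],[[0,0.4,0.3],[0,0,0],-1],[[0,0.6,0],[0,0,0],-1],[[-0.1,0.8,0],[0,0,0],-1]]'
python3 -m pendant '[[[-0.1,0.9,0],[0,0,0],-1],[[-0.1,0.9,0],[0,0,0],-1],[[-0.1,0.9,0],[0,0,0],-1],[[-0.1,0.9,0],[0,0,0],-1],[[-0.1,0.9,0],[0,0,0],-1],[[-0.1,0.9,0],[0,0,0],-1],[[-0.1,0.9,0],[0,0,0],-1],[[-0.1,0.9,0],[0,0,0],-1],[[-0.1,0.9,0],[0,0,0],-1],[[-0.1,0.9,0],[0,0,0],-1]]'
python3 -m pendant '[[[-0.1,0.9,0],[0,0,0],-1],[[0,0.9,0],[0,0,0],-1],[[0,0.8,0],[0,0,0],-1],[[0,0.7,0],[0,0,0],-1],[[0,0.6,0],[0,0,0],-1],[[0,0.3,0],[0,0,0],-1],[[0,0.1,-0.2],[0,0,0],-1],[[0,0,-0.4],[0,0,0],-1],[[0,0,-0.4],[0,0,0],-1],[[0,0,-0.2],[0,0,0],-1]]'
python3 -m pendant '[[[0,0,-0.2],[0,0,0],-1],[[0,0,-0.4],[0,0,0],-1],[[0,0,-0.5],[0,0,0],-1],[[0,0,-0.5],[0,0,0],-1],[[0,0,-0.4],[0,0,0],-1],[[0,0,-0.3],[0,0,0],-1],[[0,0,-0.1],[0,0,0],-1],[[0,0,0],[0,0,0],-1],[[0,0,0],[0,0,0],-1],[[0,0,0],[0,0,0],-1]]'
```

```text
time: 46.48
tool_pos: [476.8, -290.7, 216.6]
tcp_rot: [3.141, 0.001, 1.824]
contact_force: [-0.1, 0.7, -3.4]
grip_width: 45.4
finger_force: 30.0
time: 47.32
tool_pos: [445.5, -19.1, 216.0]
tcp_rot: [-3.141, -0.001, 1.825]
contact_force: [1.2, 0.9, -3.5]
grip_width: 45.1
finger_force: 30.0
time: 48.15
tool_pos: [442.6, 107.3, 178.7]
tcp_rot: [-3.139, -0.0, 1.825]
contact_force: [-0.1, -0.0, -4.1]
grip_width: 45.5
finger_force: 30.0
time: 48.98
tool_pos: [444.3, 107.9, 109.1]
tcp_rot: [3.14, 0.0, 1.825]
contact_force: [-0.4, 0.1, -3.4]
grip_width: 45.6
finger_force: 30.0
```

```bash
python3 -m pendant '[[[0,0,-0.15],[0,0,0],-1],[[0,0,-0.1],[0,0,0],-1],[[0,0,-0.05],[0,0,0],-1],[[0,0,-0.03],[0,0,0],-1],[[0,0,-0.02],[0,0,0],-1],[[0,0,-0.02],[0,0,0],-1],[[0,0,0],[0,0,0],-1],[[0,0,0],[0,0,0],-1],[[0,0,0],[0,0,0],-1],[[0,0,0],[0,0,0],-1]]'
```

```text
time: 49.82
tool_pos: [443.7, 107.9, 97.6]
tcp_rot: [3.141, 0.0, 1.825]
contact_force: [-2.1, -0.1, 3.0]
grip_width: 45.4
finger_force: 30.0
```

```bash
python3 -m pendant '[[[0,0,0],[0,0,0],0.4],[[0,0,0],[0,0,0],0.4],[[0,0,0],[0,0,0],0.4],[[0,0,0],[0,0,0],0.4],[[0,0,0],[0,0,0],0.4],[[0,0,0.2],[0,0,0],0.4],[[0,0,0.5],[0,0,0],0.4],[[0,0,0.8],[0,0,0],0.4],[[0,0,0.9],[0,0,0],0.4],[[0,-0.2,0.6],[0,0,0],0.4]]'
python3 -m pendant '[[[0.1,-0.5,0],[0,0,0],0.4],[[0.2,-0.8,0],[0,0,0],0.4],[[0.25,-0.9,0],[0,0,0],0.4],[[0.25,-0.9,0],[0,0,0],0.4],[[0.25,-0.9,0],[0,0,0],0.4],[[0.25,-0.9,0],[0,0,0],0.4],[[0.25,-0.9,0],[0,0,0],0.4],[[0.25,-0.9,0],[0,0,0],0.4],[[0.25,-0.9,0],[0,0,0],0.4],[[0.25,-0.9,0],[0,0,0],0.4]]'
python3 -m pendant '[[[0.25,-0.9,0],[0,0,0],0.4],[[0.25,-0.9,0],[0,0,0],0.4],[[0.25,-0.9,0],[0,0,0],0.4],[[0.25,-0.9,0],[0,0,0],0.4],[[0.25,-0.9,0],[0,0,0],0.4],[[0.25,-0.9,0],[0,0,0],0.4],[[0.1,-0.8,0],[0,0,0],0.4],[[0.1,-0.4,0],[0,0,0],0.4],[[0,0,-0.2],[0,0,0],0.4],[[0,0,0],[0,0,0],0.4]]'
```

```text
time: 50.65
tool_pos: [444.3, 102.4, 189.9]
tcp_rot: [3.139, 0.0, 1.826]
contact_force: [0.4, 0.0, 0.1]
grip_width: 63.9
finger_force: 0.0
time: 51.48
tool_pos: [512.9, -154.5, 187.8]
tcp_rot: [3.141, 0.0, 1.825]
contact_force: [0.8, 0.4, -0.5]
grip_width: 64.2
finger_force: 0.0
time: 52.32
tool_pos: [563.1, -350.9, 179.8]
tcp_rot: [-3.14, -0.002, 1.824]
contact_force: [0.2, 0.3, -0.8]
grip_width: 64.0
finger_force: 0.0
```

```bash
python3 -m pendant '[[[0.06,-0.2,-0.2],[0,0,0],0.4],[[0,-0.05,-0.5],[0,0,0],0.4],[[0,0,-0.6],[0,0,0],0.4],[[0,0,-0.6],[0,0,0],0.4],[[0,0,-0.5],[0,0,0],0.4],[[0,0,-0.4],[0,0,0],0.4],[[0,0,-0.25],[0,0,0],0.4],[[0,0,-0.1],[0,0,0],0.4],[[0,0,-0.05],[0,0,0],0.4],[[0,0,0],[0,0,0],0.4]]'
python3 -m pendant '[[[0,0,0],[0,0,0],0.4],[[0,0,0],[0,0,0],-1],[[0,0,0],[0,0,0],-1],[[0,0,0],[0,0,0],-1],[[0,0,0],[0,0,0],-1],[[0,0,0],[0,0,0],-1],[[0,0,0],[0,0,0],-1],[[0,0,0],[0,0,0],-1],[[0,0,0],[0,0,0],-1],[[0,0,0],[0,0,0],-1]]'
```

```text
time: 53.15
tool_pos: [565.8, -358.7, 85.8]
tcp_rot: [3.141, 0.001, 1.825]
contact_force: [0.0, -1.0, -0.6]
grip_width: 64.2
finger_force: 0.0
time: 53.98
tool_pos: [565.5, -358.7, 85.4]
tcp_rot: [3.142, 0.0, 1.825]
contact_force: [-0.7, -0.1, 1.2]
grip_width: 31.2
finger_force: 30.0
```

```bash
python3 -m pendant '[[[0,0,0.1],[0,0,0],-1],[[0,0,0.3],[0,0,0],-1],[[0,0,0.6],[0,0,0],-1],[[0,0,0.8],[0,0,0],-1],[[0,0,0.8],[0,0,0],-1],[[0,0,0.8],[0,0,0],-1],[[0,0.2,0.6],[0,0,0],-1],[[-0.1,0.4,0.3],[0,0,0],-1],[[-0.2,0.6,0],[0,0,0],-1],[[-0.2,0.8,0],[0,0,0],-1]]'
python3 -m pendant '[[[-0.25,0.8,0],[0,0,0],-1],[[-0.25,0.9,0],[0,0,0],-1],[[-0.25,0.9,0],[0,0,0],-1],[[-0.25,0.9,0],[0,0,0],-1],[[-0.25,0.9,0],[0,0,0],-1],[[-0.25,0.9,0],[0,0,0],-1],[[-0.25,0.9,0],[0,0,0],-1],[[-0.25,0.9,0],[0,0,0],-1],[[-0.25,0.9,0],[0,0,0],-1],[[-0.25,0.9,0],[0,0,0],-1]]'
python3 -m pendant '[[[-0.2,0.8,0],[0,0,0],-1],[[-0.1,0.6,0],[0,0,0],-1],[[0,0.4,0],[0,0,0],-1],[[0,0.1,0],[0,0,0],-1],[[0,0,-0.2],[0,0,0],-1],[[0,0,-0.4],[0,0,0],-1],[[0,0,-0.2],[0,0,0],-1],[[0,0,0],[0,0,0],-1],[[0,0,0],[0,0,0],-1],[[0,0,0],[0,0,0],-1]]'
```

```text
time: 54.82
tool_pos: [550.0, -298.4, 214.8]
tcp_rot: [3.141, 0.001, 1.824]
contact_force: [-0.3, 0.7, -2.4]
grip_width: 31.4
finger_force: 30.0
time: 55.65
tool_pos: [474.0, -29.8, 214.2]
tcp_rot: [-3.141, -0.001, 1.825]
contact_force: [1.0, 0.7, -1.7]
grip_width: 31.6
finger_force: 30.0
time: 56.48
tool_pos: [466.8, 24.9, 190.5]
tcp_rot: [3.141, 0.0, 1.824]
contact_force: [0.1, 0.1, -1.7]
grip_width: 31.5
finger_force: 30.0
```

```bash
python3 -m pendant '[[[0,0.03,-0.2],[0,0,0],-1],[[0,0,-0.4],[0,0,0],-1],[[0,0,-0.5],[0,0,0],-1],[[0,0,-0.5],[0,0,0],-1],[[0,0,-0.5],[0,0,0],-1],[[0,0,-0.4],[0,0,0],-1],[[0,0,-0.3],[0,0,0],-1],[[0,0,-0.1],[0,0,0],-1],[[0,0,0],[0,0,0],-1],[[0,0,0],[0,0,0],-1]]'
python3 -m pendant '[[[0,0,-0.08],[0,0,0],-1],[[0,0,-0.06],[0,0,0],-1],[[0,0,-0.04],[0,0,0],-1],[[0,0,-0.02],[0,0,0],-1],[[0,0,0],[0,0,0],-1],[[0,0,0],[0,0,0],-1],[[0,0,0],[0,0,0],-1],[[0,0,0],[0,0,0],-1],[[0,0,0],[0,0,0],-1],[[0,0,0],[0,0,0],-1]]'
```

```text
time: 57.32
tool_pos: [466.9, 26.2, 103.7]
tcp_rot: [3.141, 0.0, 1.825]
contact_force: [-0.6, 0.2, -0.8]
grip_width: 31.5
finger_force: 30.0
time: 58.15
tool_pos: [466.6, 26.3, 97.4]
tcp_rot: [3.141, 0.0, 1.825]
contact_force: [-0.1, 0.2, -0.9]
grip_width: 31.2
finger_force: 30.0
```

```bash
python3 -m pendant '[[[0,0,-0.03],[0,0,0],-1],[[0,0,-0.03],[0,0,0],-1],[[0,0,-0.02],[0,0,0],-1],[[0,0,0],[0,0,0],-1],[[0,0,0],[0,0,0],-1],[[0,0,0],[0,0,0],-1],[[0,0,0],[0,0,0],-1],[[0,0,0],[0,0,0],-1],[[0,0,0],[0,0,0],-1],[[0,0,0],[0,0,0],-1]]'
```

```text
time: 58.98
tool_pos: [466.6, 26.2, 95.2]
tcp_rot: [3.141, 0.0, 1.825]
contact_force: [-2.2, -0.0, 5.6]
grip_width: 31.5
finger_force: 30.0
```

Contact, so I release, rise, move aside and check.

```bash
python3 -m pendant '[[[0,0,0],[0,0,0],0.4],[[0,0,0],[0,0,0],0.4],[[0,0,0],[0,0,0],0.4],[[0,0,0],[0,0,0],0.4],[[0,0,0],[0,0,0],0.4],[[0,0,0],[0,0,0],0.4],[[0,0,0.2],[0,0,0],0.4],[[0,0,0.5],[0,0,0],0.4],[[0,0,0.9],[0,0,0],0.4],[[0,0,1],[0,0,0],0.4]]'
python3 -m pendant '[[[0,0,1],[0,0,0],0.4],[[0,-0.4,1],[0,0,0],0.4],[[0,-0.8,0.5],[0,0,0],0.4],[[0,-1,0],[0,0,0],0.4],[[0,-1,0],[0,0,0],0.4],[[0,-1,0],[0,0,0],0.4],[[0,-0.8,0],[0,0,0],0.4],[[0,-0.4,0],[0,0,0],0.4],[[0,0,0],[0,0,0],0.4],[[0,0,0],[0,0,0],0.4]]'
python3 - <<'E'
from h import *
np.set_printoptions(precision=1,suppress=True)
t=bot.capture('top'); cv2.imwrite('pics/t5.png',t); p=bot.camera_params('wrist'); w=bot.capture('wrist'); cv2.imwrite('pics/w7.png',w); np.save('w7.npy',p,allow_pickle=True)
s=bot.capture('side'); a=cv2.resize(t[200:300,150:390],(600,250)); b=cv2.resize(s[140:290,160:360],(400,300)); c=np.zeros((560,640,3),np.uint8); c[:250,:600]=a; c[255:555,:400]=b
cv2.imwrite('pics/v7.png',c)
hs=cv2.cvtColor(t,cv2.COLOR_BGR2HSV);pt=bot.camera_params('top')
print(bot.get_obs()['tool_pos'])
E
```

```text
time: 59.82
tool_pos: [465.6, 26.3, 173.3]
tcp_rot: [-3.139, -0.001, 1.825]
contact_force: [1.2, -0.4, -0.3]
grip_width: 64.4
finger_force: 0.0
time: 60.65
tool_pos: [466.4, -135.5, 248.0]
tcp_rot: [3.142, -0.001, 1.824]
contact_force: [-0.7, 0.2, -0.0]
grip_width: 64.2
finger_force: 0.0
[ 466.5 -134.4  248. ]
```

View pics/v7.png

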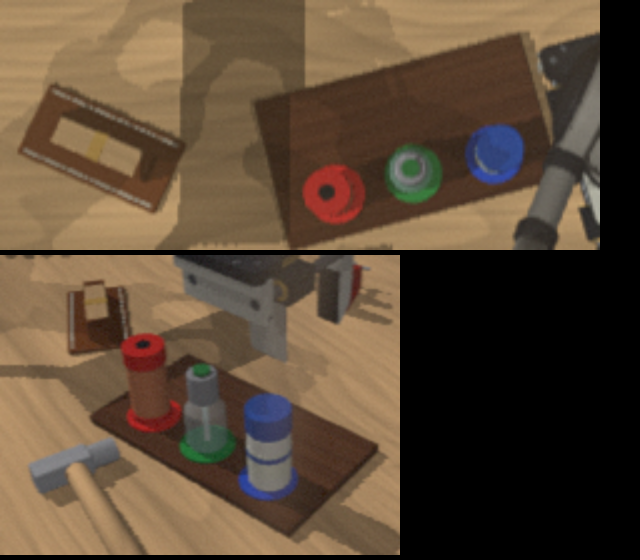

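All three stand upright and centred on their own coasters, the clamp is centred on the pad, and the gripper is clear.

```bash
python3 -c "
from plant import bot
print(bot.close_job())"
```

```text
the job is handed in; nothing more can be done
None
```

I finished and handed in the job at about 61 s: in the last pictures the clamp lies centred and lengthwise on the pad, and the lamp, spool and jar stand upright on their own coasters; the arm never went near the cup, and the hand-in returned no verdict.

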